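Set the throwing gauge to the pot on the wheel

ROBOT

A 6-joint arm with a two-finger parallel gripper is mounted at the origin on the work surface. World frame = base frame: x ahead of the robot, y to its left, z up, the work surface at z = 0. Lengths are in m, angles in rad, forces in N, time in s.
With the tool pointing down it reaches from about 0.4 to 0.825 m from the base axis. Payload 7 kg.
Tool frame: the origin (TCP) lies midway between the tips of the shut fingers; the grasp point (between the pads) lies 19 mm behind it; z points along the fingers, x is the direction in which the jaws open and shut, and the axes are right-handed (so a half turn about z gives the same grasp; the last joint's range is limited). The gripper opens to 88 mm and grips with 3 to 60 N. Pads are 19 mm wide; open, the fingers measure 130 mm over their backs; the gripper's body (78 mm by 193 mm) begins 47 mm behind the grasp point.
Start: joints at [1.537, 0.359, 0.012, 0, -1.224, -0.288], TCP at [0.213, 0.64, 0.227] pointing down, gripper open.
Joint ranges: [-3.07, 3.07], [-1.43, 2.12], [-1.02, 1.25], [-3.03, 1.67], [-3.05, -0], [-3.03, 3.03]. Speed limits (rad/s): [2.39, 2.39, 3.01, 3.14, 3.14, 3.14].

INTERFACE

Orientations are given as [roll, pitch, yaw] about the fixed x, y, z axes, in that order (R = Rz(yaw) Ry(pitch) Rx(roll)).
In Python, from station import status, eyes, workorder gives the robot as it stands.
- The arm moves only by the shell command python3 -m jog 'ROWS' [OPENING] [FORCE]. ROWS is JSON, a list of rows, each a list of 6 numbers: the shift along the world's x, y, z in mm, then the turn, a rotation vector about the world's x, y, z in rad. A call has 1 to 12 rows; each row shifts and turns the pose as measured when the row begins; what a row does not reach is not made up. A row lasts 1/10 s, in which the tool goes at most 50 mm and 8.59 degrees, less where a joint would pass 70% of its speed; a pose out of reach is approached as far as the arm can. A call with a gripper value outside its range is refused whole. OPENING is the opening, from 0 (shut) to 1 (fully open), set as the call begins (- or left out, the last holds). The fingers move at their own pace and stop on an object; FORCE is the grip in N (left out, the last holds). Time passes only in rows, so rows that do not move let the fingers close. It gives the time, the measured TCP pose, the force and the opening at its end, in the units of the state.
- status.get_state(): the state, without advancing time (a new reading comes with each control period).
- eyes.grab_frame(name): name is "scene" or "top"; returns the picture (420x560x3 uint8, blue, green, red); there is no depth.
- eyes.calibration(name): a dict with "camera_matrix" (3x3 intrinsics, pixels), "k1" (the pictures are not rectified: a ray, as slopes to the right and down, at radius r is drawn at 1 + k1 r^2 times it, then the intrinsics apply), "cam_to_world" (4x4, takes a point from camera to world coordinates). Camera axes: x right, y up, looking along -z (the intrinsics and any distortion apply to the point x, -y, -z); pixel columns grow to the right and rows downward; lengths in m; the calibration is good to about 2 mm. A picture is of the moment at which its call begins. calibration takes no time and is no camera call.
- workorder.job_done(): hands the job in, once; it reports no verdict.
The state is a dict: "t": time; "q": joint angles; "qd": joint speeds; "joint_efforts": joint torques, N m; "eef_pos": TCP position; "ee_rot": TCP orientation; "force": force on the tool from outside, world axes, zero at the start; "moment": the same for the moment, N m; "width": finger opening in m.
Only numpy, scipy, OpenCV 4.12 (cv2) and the standard library are available. Lean on these libraries where they do the work, as an engineer would, in place of code of your own. Each camera call takes 0.05 s, during which the arm holds its last target. There are 200 camera calls.

TASK

Set the throwing gauge to the pot that stands on the wheel head, so that the next pots can be thrown to its size: push the wooden arm round with a fingertip until the pointer is over the clay of the pot's rim, and press the pointer rod down by its head until the tip stands about 5 mm above the rim. Push gently and only push: do not grip or lift anything, do not draw the rod up, do not touch or shift either pot, and leave the other things on the bench alone.

Things in the scene. Friction and masses are not known exactly. Their poses are not given: they have to be found in the camera images.
- wheel_top (a point): Centre of the top face of the potter's wheel head, an aluminium disc 224 mm in diameter whose top is 50 mm above the bench. It stands in a grey round splash pan 290 mm in diameter and 28 mm high. The wheel is stopped and fixed; it does not turn. One of the two pots stands in its middle, and that one is to be gauged.
- jar_rim (a point): Centre of the mouth of the jar, at the height of its rim. The jar is a tall grey clay pot, 110 mm high, rim 100 mm in outer diameter with a wall 7 mm thick (middle of the rim's clay 46.5 mm from this point), foot 108 mm in diameter. It is loose and upright, either on the wheel head or on the ware stand.
- bowl_rim (a point): Centre of the mouth of the bowl, at the height of its rim. The bowl is a grey clay pot, 90 mm high, rim 136 mm in outer diameter with a wall 7 mm thick (middle of the rim's clay 64.5 mm from this point), foot 68 mm in diameter. It is loose and upright, either on the wheel head or on the ware stand.
- jar: The jar itself; origin in the centre of its underside.
- bowl: The bowl itself; origin in the centre of its underside.
- gauge: The throwing gauge: a fixed dark iron foot 90 mm in diameter on the bench beside the wheel, with an upright steel post 16 mm thick. Origin in the centre of the foot's underside. A wing nut, 34 mm wide, ends the post 250 mm above the bench. The post carries the swing arm, and the arm's end carries the pointer rod.
- gauge_pivot (a point): Point on the post's axis at the height of the top of the arm (232 mm above the bench). The arm turns about the vertical line through it.
- gauge_arm (a joint): Angle of the swing arm in rad, growing anticlockwise seen from above, range -1.9 to 1.2; at 0 it points along the gauge's own -y axis, roughly to the wheel. It starts between -1.3 and -0.75, swung out on the robot's side, so anticlockwise brings the pointer over the near part of the rim. Friction of about 0.25 N m holds it wherever it is left; no spring.
- bar_mid (a point): Middle of the top face of the swing arm, 115 mm out from the post's axis. The arm is a level, slotted wooden bar 22 mm wide and 20 mm high (underside 212 mm, top 232 mm above the bench) from the post to a steel block at its end (26 by 28 mm, from 208 to 236 mm above the bench).
- pointer (a joint): How far the pointer rod has been slid down through the block, in m, range 0 to 0.065; it starts between 0.006 and 0.022. Friction of about 3 N holds it wherever it is left; it has no spring.
- pointer_tip (a point): Lower, sharp tip of the pointer rod, an upright steel rod 8 mm thick, 205 mm out from the post's axis in the middle of the arm's width. It starts 18 to 54 mm above the rim of the pot on the wheel.
- pointer_head (a point): Centre of the flat top of the pointer rod's round wooden head, 18 mm in diameter and 10 mm high, 115 mm straight above the tip. It starts 293 to 309 mm above the bench.
- stand: Low ware stand, a plywood board 240 mm by 170 mm (along its x and y), top 50 mm above the bench, fixed. The other pot stands on it and is not part of the job. Origin in the centre of its underside.
- basin: White bowl, 120 mm across and 55 mm high, loose on the bench. To be left alone. Origin under its centre.
- rib: Flat wooden throwing rib, 100 by 55 by 7 mm, loose on the bench. To be left alone. Origin under its centre.
- looptool: Loop trimming tool with a wooden handle, 214 mm long and 14 mm thick, loose on the bench. To be left alone. Its origin is 87 mm from the end of the handle; the loop points along its x axis.
Not all that is in view belongs to the job. What is shaped like the jar but red is not meant.

How it is judged:
At the end, for the whole second after the job is handed in: Pointer tip within 7 mm (from above) of the middle of the rim's clay of the pot on the wheel head, anywhere round it, and 1 to 10 mm above it; arm and rod at rest; both pots upright within 6 mm of their first places; basin, rib and loop tool within 15 mm of theirs (((horizontal distance between jar_rim and wheel_top below 0.02 m and horizontal distance between pointer_tip and jar_rim between 0.0395 and 0.0535 m and z of pointer_tip in the frame of jar_rim between 0.001 and 0.01 m) or (horizontal distance between bowl_rim and wheel_top below 0.02 m and horizontal distance between pointer_tip and bowl_rim between 0.0575 and 0.0715 m and z of pointer_tip in the frame of bowl_rim between 0.001 and 0.01 m)) and velocity of joint gauge_arm between -0.05 and 0.05 rad/s and velocity of joint pointer between -0.005 and 0.005 m/s and distance of each of jar, bowl from where it was at the start of the episode below 0.006 m and angle between each of jar, bowl's own z axis and vertical below 0.05 rad and distance of each of basin, rib, looptool from where it was at the start of the episode below 0.015 m); the robot touches nothing.
It fails at once if a pot is touched by the robot or the gauge (contact force between any of jar, bowl and the fingers above 0.5 N or contact force between any of jar, bowl and the arm above 0.5 N or contact force between any of jar, bowl and gauge above 0.5 N).
It fails at once if a pot is shifted or lifted (distance of any of jar, bowl from where it was at the start of the episode above 0.008 m).
It fails at once if the pointer rod is drawn up instead of only pressed down (value of joint pointer below 0.003 m).
It fails at once if the gauge is gripped or forced (over 25 N between fingers and gauge) (contact force between the fingers and gauge above 25 N).
It fails at once if the basin, rib or loop tool is moved or lifted (distance of any of basin, rib, looptool from where it was at the start of the episode above 0.02 m).
It also fails if it takes over 48 s, if anything falls off the work surface, if the arm or the gripper's body presses on something with over 40 N, if the wrist force passes 120 N, or if a joint passes its speed limit or range.

## Working session

There is one attempt and no reset: what is moved stays moved. The work goes in short steps, Python scripts to look and compute and a shell command to move; the robot and the scene stay as the last step left them, time stands still between calls to the robot, and variables do not carry over. Pictures are saved under pics/ and viewed, about 8 in all and at most 12, crops included, and the job is handed in when it is done.

```bash
mkdir -p pics
cat > h.py <<'E'
import numpy as np,cv2
from station import status,eyes,workorder
def ray(cam,u,v):
    c=eyes.calibration(cam);K=np.array(c["camera_matrix"],float);T=np.array(c["cam_to_world"])
    p=cv2.undistortPoints(np.array([[[u,v]]],float),K,np.array([0,0,0,0,0.]))[0,0] if 0 else np.array([(u-K[0,2])/K[0,0],(v-K[1,2])/K[1,1]])
    d=p.copy()
    for _ in range(30): d=p/(1+c["k1"]*(d@d))
    return T[:3,3],T[:3,:3]@np.array([d[0],-d[1],-1])
def onz(cam,u,v,z):
    o,d=ray(cam,u,v);return o+d*(z-o[2])/d[2]
def proj(cam,P):
    c=eyes.calibration(cam);K=np.array(c["camera_matrix"],float);T=np.array(c["cam_to_world"])
    q=T[:3,:3].T@(np.array(P)-T[:3,3]);d=np.array([q[0],-q[1]])/-q[2];d=d*(1+c["k1"]*(d@d))
    return np.array([K[0,0]*d[0]+K[0,2],K[1,1]*d[1]+K[1,2]])
def two(a,b):
    (o1,d1),(o2,d2)=ray("top",*a),ray("scene",*b)
    s=np.linalg.lstsq(np.c_[d1,-d2],o2-o1,rcond=None)[0]
    p,q=o1+s[0]*d1,o2+s[1]*d2
    return (p+q)/2,np.linalg.norm(p-q)
def snap(cam,name,crop=None,k=1):
    f=eyes.grab_frame(cam);cv2.imwrite(f"pics/{name}_raw.png",f)
    if crop: f=f[crop[1]:crop[3],crop[0]:crop[2]]
    cv2.imwrite(f"pics/{name}.png",cv2.resize(f,None,fx=k,fy=k,interpolation=cv2.INTER_CUBIC))
E
python3 - <<'E'
from h import *
snap("top","t0",k=1.4);snap("scene","s0",k=1.4)
for c in("top","scene"):
    k=eyes.calibration(c);print(np.round(k["cam_to_world"],3),k["k1"],k["camera_matrix"])
s=status.get_state();print(s)
E
```

```text
[[-0.028  0.994 -0.11   0.361]
 [-1.    -0.028  0.008 -0.003]
 [ 0.005  0.11   0.994  1.606]
 [ 0.     0.     0.     1.   ]] 0.03248937143331378 [[540.24660194   0.         279.79509131]
 [  0.         540.24660194 212.06745754]
 [  0.           0.           1.        ]]
[[-0.421 -0.758  0.498  1.182]
 [ 0.907 -0.347  0.238  0.281]
 [-0.008  0.552  0.834  1.306]
 [ 0.     0.     0.     1.   ]] -0.020107903666767134 [[465.15570404   0.         277.34657735]
 [  0.         465.15570404 217.32734666]
 [  0.           0.           1.        ]]
{'t': 0.1, 'q': array([ 1.53707052e+00,  3.59303334e-01,  1.11583304e-02, -2.93821072e-04,
       -1.22413320e+00, -2.88076846e-01]), 'qd': array([ 0.00172293, -0.00170434,  0.00160939,  0.0017163 ,  0.00046543,
       -0.00158769]), 'joint_efforts': array([-1.25208488e-03, -5.84157479e+01,  2.93755299e+01,  7.01562569e+00,
        1.01411686e-02, -5.35088816e-05]), 'eef_pos': array([0.21339433, 0.63991213, 0.22573018]), 'ee_rot': array([-3.14143645e+00, -1.49929645e-03, -1.89269913e+00]), 'force': array([-0.31658332, -0.72672448, -0.57490261]), 'moment': array([-0.05453941,  0.02196137, -0.02622648]), 'width': 0.08770262427061923}
```

View pics/t0.png

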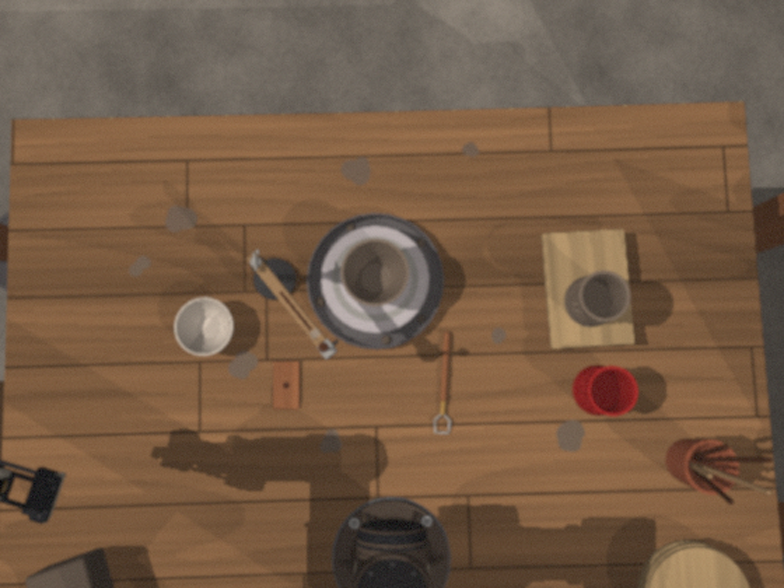

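View pics/s0.png

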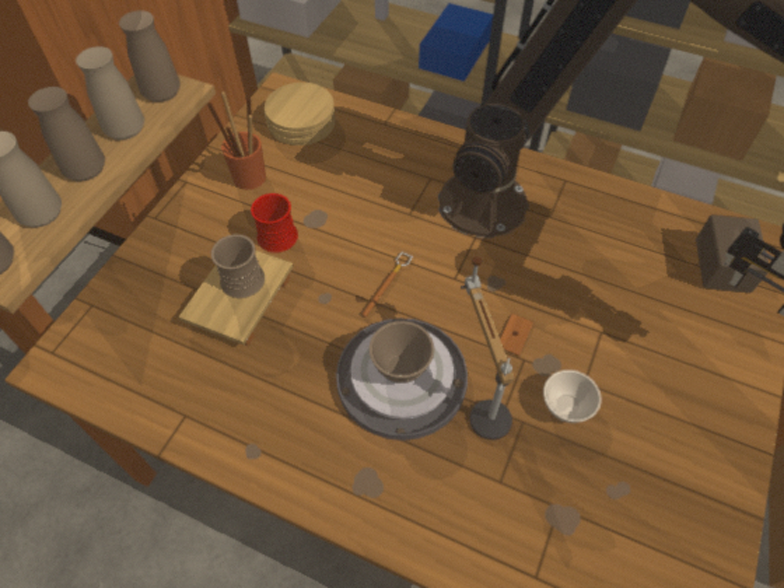

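The top view shows the bowl on the wheel (about 375,272 of 784 px) and the jar on the stand. The gauge post is near (262,262) and the arm end near (326,347). Next I zoom in.

Run:
```python
import cv2
a=cv2.imread("pics/t0_raw.png")[160:270,165:325];b=cv2.imread("pics/s0_raw.png")[175:325,230:390]
cv2.imwrite("pics/ta.png",cv2.resize(a,None,fx=5,fy=5,interpolation=cv2.INTER_CUBIC))
cv2.imwrite("pics/sa.png",cv2.resize(b,None,fx=4,fy=4,interpolation=cv2.INTER_CUBIC))
```

```text
(no output)
```

View pics/ta.png

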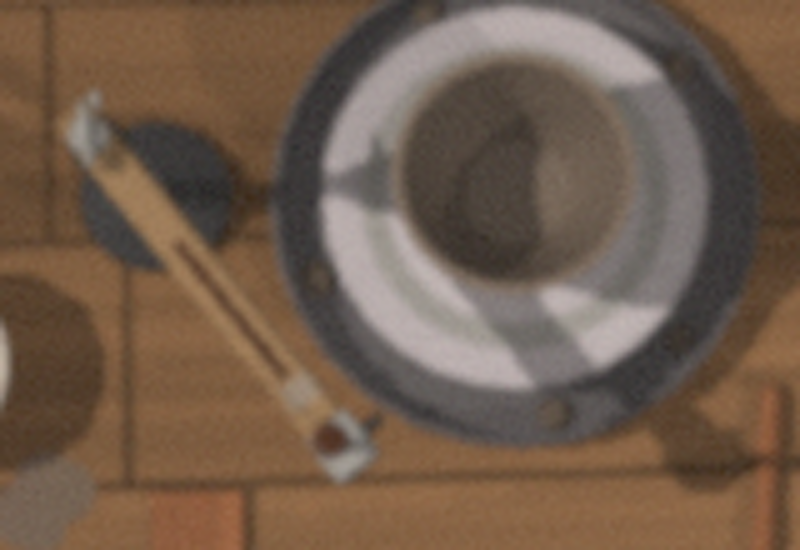

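View pics/sa.png

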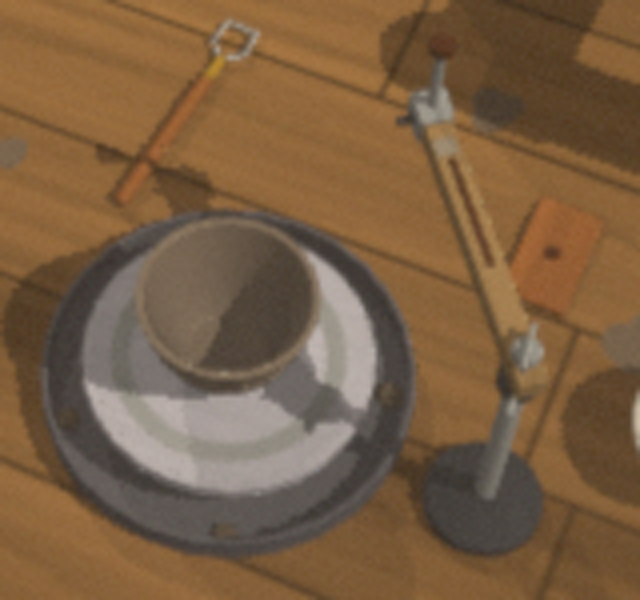

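```bash
cat >> h.py <<'E'
tc=lambda u,v:((u+.5)/5-.5+165,(v+.5)/5-.5+160)
sc=lambda u,v:((u+.5)/4-.5+230,(v+.5)/4-.5+175)
E
python3 - <<'E'
from h import *
r=lambda x:np.round(x,4)
print("bowl top",r(onz("top",*tc(517,170),.14)),"scene",r(onz("scene",*sc(228,301),.14)))
print("rim pts",[r(onz("top",*tc(*p),.14)) for p in((398,170),(635,170),(517,55),(517,285))])
print("wheel",r(onz("top",*tc(516,197),.05)))
print("head",two(tc(331,436),sc(442,42)))
print("headz.3",r(onz("top",*tc(331,436),.301)),r(onz("scene",*sc(442,42),.301)))
print("foot",r(onz("top",*tc(158,195),.015)),r(onz("scene",*sc(484,497),.015)))
print("nut",two(tc(90,120),sc(530,345)))
print("barend",r(onz("top",*tc(116,150),.232)))
f=np.array([onz("top",*tc(158,195),.015),onz("scene",*sc(484,497),.015)]).mean(0)
print(np.linalg.norm(two(tc(331,436),sc(442,42))[0][:2]-f[:2]))
E
```

```text
bowl top [0.5745 0.0154 0.14  ] scene [0.5766 0.0197 0.14  ]
rim pts [array([0.5763, 0.0805, 0.14  ]), array([ 0.5727, -0.0493,  0.14  ]), array([0.6384, 0.0137, 0.14  ]), array([0.5112, 0.017 , 0.14  ])]
wheel [0.5718 0.0175 0.05  ]
head (array([0.42341261, 0.10608657, 0.31004333]), np.float64(0.0010585541667567256))
headz.3 [0.424  0.1063 0.301 ] [0.4163 0.105  0.301 ]
foot [0.5836 0.2302 0.015 ] [0.5849 0.2339 0.015 ]
nut (array([0.5880108 , 0.23105097, 0.25764938]), np.float64(0.005538852232653643))
barend [0.5771 0.2196 0.232 ]
0.20428902256798678
```

```bash
python3 -m jog '[[0,0,50,0,0,0],[0,0,50,0,0,0],[16,-29,0,0,0,-0.14],[16,-29,0,0,0,-0.14],[16,-29,0,0,0,-0.14],[16,-29,0,0,0,-0.14],[16,-29,0,0,0,-0.14],[16,-29,0,0,0,-0.14],[16,-29,0,0,0,-0.14],[16,-29,0,0,0,-0.14],[16,-29,0,0,0,-0.14],[16,-29,0,0,0,-0.14]]' 0 10; python3 -c "
from station import status;s=status.get_state();print(s['q'],s['t'])"
```

```text
t: 1.3
eef_pos: [0.3742, 0.3386, 0.3217]
ee_rot: [-3.139, -0.013, 2.941]
force: [0.9, -0.0, -0.3]
width: 0.0014
[ 1.11565306  0.03030114 -0.18288057 -0.01223935 -1.36354152 -1.31354199] 1.3
```

```bash
python3 -m jog '[[17,-27,0,0,0,-0.14],[17,-27,0,0,0,-0.14],[17,-27,0,0,0,-0.14],[17,-27,0,0,0,-0.14],[17,-25,0,0,0,-0.14],[0,0,0,0,0,0]]' 0 10
```

```text
t: 1.9
eef_pos: [0.4614, 0.1959, 0.3207]
ee_rot: [-3.137, -0.014, 2.204]
force: [-0.2, 0.2, 0.2]
width: 0.0005
```

```bash
python3 -m jog '[[-3,10,-5,0,0,0.02],[0,0,-30,0,0.014,0],[0,0,-30,0,0,0],[0,0,-30,0,0,0],[0,0,-12,0,0,0],[0,0,0,0,0,0]]' 0 10
python3 -c "
from h import *
snap('top','t1',(165,130,325,270),5)"
```

```text
t: 2.5
eef_pos: [0.4554, 0.2097, 0.2084]
ee_rot: [-3.126, -0.024, 2.236]
force: [0.1, -0.8, 0.5]
width: 0.0006
```

View pics/t1.png

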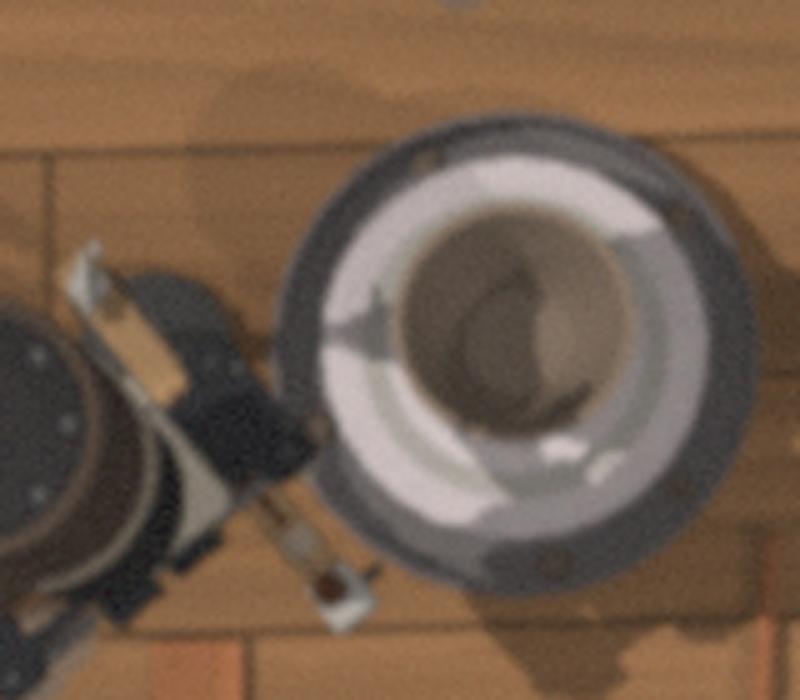

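The gripper straddles the bar on the post side of the head, and the head at crop (330,587) has not moved. I approach the bar slowly until it makes contact.

```bash
python3 -m jog '[[3,-4,0,0,0,0],[3,-4,0,0,0,0],[3,-4,0,0,0,0],[3,-4,0,0,0,0],[3,-4,0,0,0,0]]'; python3 -m jog '[[3,-4,0,0,0,0],[3,-4,0,0,0,0],[0,0,0,0,0,0]]'
python3 - <<'E'
from h import *
P=np.array([.5845,.2315])
for th in np.linspace(-.909,-.348,7):
    print(round(th,3),[np.round((P+.115*np.array([np.sin(th),-np.cos(th)])-c*np.array([np.cos(th),np.sin(th)]))*1000) for c in(.022,.032)],"yaw",round(th+np.pi,3))
E
```

```text
t: 3.05
eef_pos: [0.4728, 0.1909, 0.2127]
ee_rot: [-3.132, -0.024, 2.241]
force: [-1.1, 0.1, 0.2]
width: 0.0005
t: 3.35
eef_pos: [0.4796, 0.1815, 0.2129]
ee_rot: [-3.132, -0.025, 2.239]
force: [0.1, 0.5, -0.4]
width: 0.0005
-0.909 [array([480., 178.]), array([474., 186.])] yaw 2.233
-0.816 [array([486., 169.]), array([479., 176.])] yaw 2.326
-0.722 [array([492., 160.]), array([484., 166.])] yaw 2.42
-0.629 [array([499., 151.]), array([491., 157.])] yaw 2.513
-0.535 [array([507., 144.]), array([498., 149.])] yaw 2.607
-0.441 [array([515., 137.]), array([506., 141.])] yaw 2.7
-0.348 [array([525., 131.]), array([515., 134.])] yaw 2.794
```

```bash
for i in 1; do python3 -m jog '[[2.5,-4,0,0,0,0.035],[2.5,-4,0,0,0,0.035],[2.5,-4,0,0,0,0.035]]'; python3 -m jog '[[2.5,-4,0,0,0,0.035],[2.5,-4,0,0,0,0.035],[2.5,-4,0,0,0,0.035]]'; python3 -m jog '[[3,-4,0,0,0,0.035],[3,-3.5,0,0,0,0.035],[3,-3.5,0,0,0,0.035],[0,0,0,0,0,0]]'; done
python3 -c "
from h import *
snap('top','t2',(165,160,325,270),5)"
```

```text
t: 3.65
eef_pos: [0.4866, 0.1696, 0.2129]
ee_rot: [-3.132, -0.026, 2.347]
force: [-1.3, 1.7, 2.4]
width: 0.0003
t: 3.95
eef_pos: [0.4945, 0.1587, 0.213]
ee_rot: [-3.135, -0.027, 2.457]
force: [0.1, 3.3, -0.2]
width: 0.0005
t: 4.35
eef_pos: [0.504, 0.1488, 0.2129]
ee_rot: [-3.137, -0.029, 2.567]
force: [0.1, 1.0, 0.6]
width: 0.0002
```

View pics/t2.png

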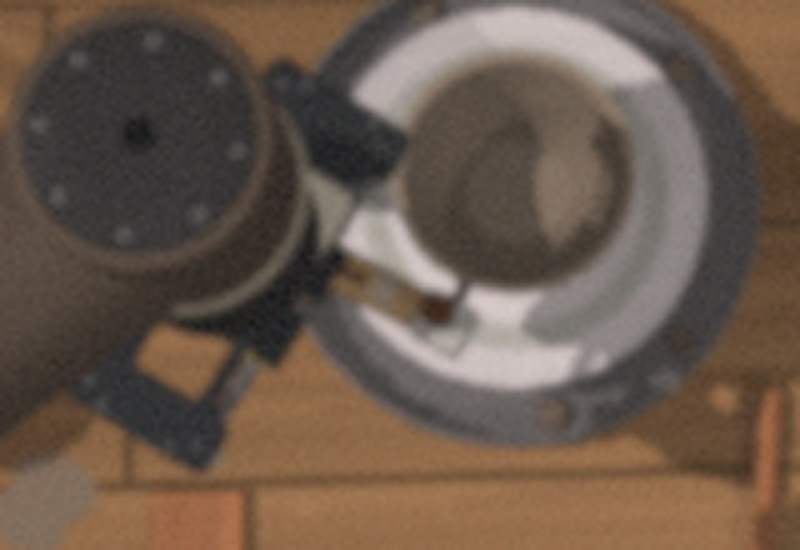

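The arm has turned and the head is now near crop (437,306), so I work out the angle.

Run:
```python
from h import *
P=np.array([.5845,.2315]);C=np.array([.5752,.0170])
for uv in((437,306),):
    h=onz("top",*tc(*uv),.308)[:2];d=h-P;print(h,np.linalg.norm(d),np.arctan2(d[0],-d[1]),"dist C",np.linalg.norm(h-C))
T=np.array([.504,.1488])-P
print(np.linalg.norm(T))
for th in(-.5,-.45,-.4):
    print(th, T@[np.sin(th),-np.cos(th)],T@[np.cos(th),np.sin(th)])
```

```text
[0.48486303 0.05352792] 0.20396467301653837 -0.5103711437407746 dist C 0.09744258569456583
0.11541031149771673
-0.5 0.1111698337259722 -0.030996904189607412
-0.45 0.10948170086052043 -0.036514342068391756
-0.4 0.107519920759885 -0.04194051310830686
```

```bash
python3 -m jog '[[3,-3,0,0,0,0.035],[3,-2.5,0,0,0,0.035],[3,-2.5,0,0,0,0.035],[3,-2.5,0,0,0,0.035],[0,0,0,0,0,0]]'
python3 -c "
from h import *
snap('top','t3',(165,160,325,270),5);snap('scene','s3',(230,175,390,325),4)
a=cv2.imread('pics/t3.png')[150:500,300:700];b=cv2.imread('pics/s3.png')[:350,100:500]
cv2.imwrite('pics/b3.png',np.hstack([a,b]))"
```

```text
t: 4.9
eef_pos: [0.5148, 0.1394, 0.2128]
ee_rot: [-3.138, -0.03, 2.706]
force: [0.6, 0.8, 0.4]
width: 0.0003
```

View pics/b3.png

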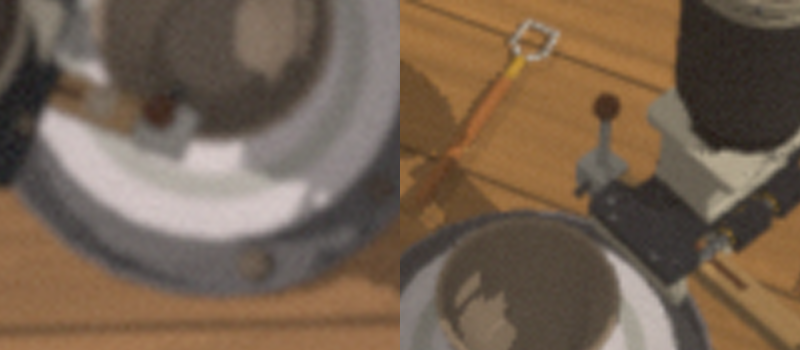

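Run:
```python
from h import *
P=np.array([.5845,.2315]);C=np.array([.5752,.0170])
print(two(tc(459,257),sc(307,103)))
h=onz("top",*tc(459,257),.308)[:2];d=h-P;th=np.arctan2(d[0],-d[1]);t=P+.205*np.array([np.sin(th),-np.cos(th)]);print(h,np.linalg.norm(d),th,"dist C",np.linalg.norm(h-C),np.linalg.norm(t-C))
print("direct scene",onz("scene",*sc(307,103),.308))
```

```text
(array([0.5078251 , 0.04303347, 0.31035274]), np.float64(0.0016047291741965145))
[0.50835433 0.04235776] 0.20389445760914415 -0.38273210791213114 dist C 0.07149377161155826 0.07152459353484526
direct scene [0.50597069 0.04323259 0.308     ]
```

```bash
python3 -m jog '[[3,-2.5,0,0,0,0.035],[0,0,0,0,0,0],[0,0,0,0,0,0]]'
```

```text
t: 5.3
eef_pos: [0.517, 0.1372, 0.2126]
ee_rot: [-3.137, -0.031, 2.737]
force: [0.1, -1.7, 0.0]
width: 0.0001
```

```bash
python3 -m jog '[[1.5,-0.5,0,0,0,0],[0,0,0,0,0,0]]'; python3 -m jog '[[-15,5,0,0,0,0],[-20,7,0,0,0,0],[-15,5,0,0,0,0],[0,0,40,0,0,0],[0,0,50,0,0,0],[0,0,40,0,0,0],[-20,10,10,0,0.03,0],[0,0,0,0,0,0]]'
python3 -c "
from h import *
snap('top','t4',(165,160,325,270),5);snap('scene','s4',(230,175,390,325),4)
a=cv2.imread('pics/t4.png')[0:400,0:400];b=cv2.imread('pics/s4.png')[:400,100:500]
a=cv2.imread('pics/t4.png')[0:400,250:650]
cv2.imwrite('pics/b4.png',np.hstack([a,b]))"
```

```text
t: 5.5
eef_pos: [0.518, 0.1367, 0.2125]
ee_rot: [-3.137, -0.031, 2.735]
force: [-0.7, 0.1, 0.4]
width: 0.0006
t: 6.3
eef_pos: [0.4386, 0.1628, 0.3565]
ee_rot: [-3.122, -0.061, 2.73]
force: [-0.4, 0.6, 0.3]
width: 0.0007
```

View pics/b4.png

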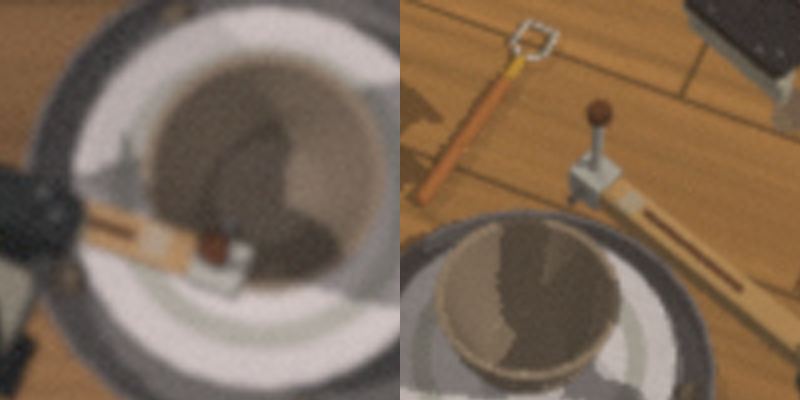

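Run:
```python
from h import *
P=np.array([.5845,.2315]);C=np.array([.5752,.0170])
# refit bowl rim from clear view: edges (outer) in t4
print(two(tc(464,245),sc(299,108)))
for h in(onz("top",*tc(464,245),.308)[:2],onz("scene",*sc(299,108),.308)[:2]):
    d=h-P;th=np.arctan2(d[0],-d[1]);print(h,np.linalg.norm(d),th,np.linalg.norm(h-C))
# scene rim outline: left 437, right 620, top 218,bottom ~ 387
print("bowl scene",onz("scene",*sc(228.5,302),.14), "bottom rim pts top", onz("top",*tc(517,287),.14))
print(status.get_state()["eef_pos"])
```

```text
(array([0.51368183, 0.0401682 , 0.31045598]), np.float64(0.0009472298832048637))
[0.51412738 0.03980237] 0.20420648428382515 -0.3518286319490912 0.06519058607788919
[0.51187865 0.0400239 ] 0.20478515327718835 -0.3625099191357938 0.06737724563669013
bowl scene [0.57723169 0.02034868 0.14      ] bottom rim pts top [0.51008061 0.01702928 0.14      ]
[0.43930595 0.16204634 0.35479968]
```

```bash
python3 -m jog '[[15,-24,0,-0.006,-0.064,0],[15,-24,0,0,0,0],[15,-24,0,0,0,0],[15,-24,0,0,0,0],[13,-22,0,0,0,0],[0,0,0,0,0,0]]'
```

```text
t: 7.0
eef_pos: [0.5123, 0.0381, 0.3463]
ee_rot: [-3.132, -0.002, 2.733]
force: [-0.6, -0.3, -0.2]
width: 0.0006
```

```bash
python3 -m jog '[[1,2,-15,0,0,0],[0,0,-12,0,0,0],[0,0,0,0,0,0]]'; python3 -m jog '[[0,0,-4,0,0,0],[0,0,-4,0,0,0],[0,0,-4,0,0,0],[0,0,-4,0,0,0]]';python3 -m jog '[[0,0,-4,0,0,0],[0,0,-4,0,0,0],[0,0,0,0,0,0]]'
```

```text
t: 7.3
eef_pos: [0.5122, 0.0387, 0.3146]
ee_rot: [-3.128, -0.005, 2.73]
force: [0.0, 0.2, 0.3]
width: 0.0004
t: 7.7
eef_pos: [0.5121, 0.039, 0.299]
ee_rot: [-3.128, -0.003, 2.732]
force: [-2.0, -1.3, 3.3]
width: 0.0005
t: 8.0
eef_pos: [0.5121, 0.0391, 0.2905]
ee_rot: [-3.129, -0.002, 2.732]
force: [-0.2, -0.0, -0.1]
width: 0.0007
```

```bash
python3 -m jog '[[0,0,-4,0,0,0],[0,0,-4,0,0,0]]';python3 -m jog '[[0,0,-4,0,0,0],[0,0,-4,0,0,0]]'; python3 -m jog '[[0,0,-4,0,0,0],[0,0,-4,0,0,0],[0,0,0,0,0,0]]'
python3 -c "
from h import *
snap('scene','s5',(230,175,390,325),5)"
```

```text
t: 8.2
eef_pos: [0.5124, 0.0391, 0.2827]
ee_rot: [-3.129, -0.001, 2.732]
force: [-1.6, -0.2, 2.4]
width: 0.0007
t: 8.4
eef_pos: [0.5124, 0.0391, 0.274]
ee_rot: [-3.129, -0.001, 2.732]
force: [-1.3, -1.0, 2.9]
width: 0.0004
t: 8.7
eef_pos: [0.5123, 0.0391, 0.2645]
ee_rot: [-3.129, -0.002, 2.732]
force: [-0.1, -0.0, -0.2]
width: 0.0008
```

View pics/s5.png

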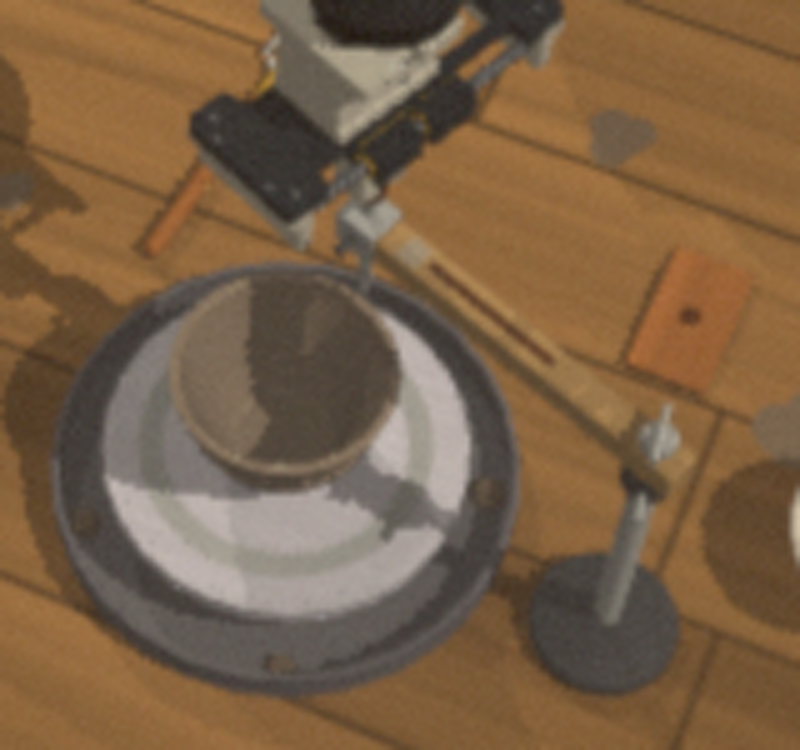

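The rod is down and its tip shows at crop (364,291), close to the far-right edge of the rim. I compare that with where it should project.

Run:
```python
from h import *
f=lambda p:np.round(((p-[230,175])+.5)*5-.5,1)
tip=np.array([.5135,.040,.1495]);print("pred tip",f(proj("scene",tip)))
m=onz("scene",*[(364+.5)/5-.5+230,(291+.5)/5-.5+175],.1495);print("tip meas",m)
# rim fit in scene from viewed edge points (outer edge): left,right,bottom,top
for p in((171,375),(401,375),(285,478),(275,272),(365,305),(345,288)):
    w=onz("scene",(p[0]+.5)/5-.5+230,(p[1]+.5)/5-.5+175,.14);print(p,np.round(w,4),np.linalg.norm(w[:2]-[.5765,.019]))
P=np.array([.5845,.2315]);print(np.linalg.norm(m[:2]-P),np.linalg.norm(m[:2]-[.5772,.0203]),np.linalg.norm(m[:2]-[.5752,.017]))
```

```text
pred tip [361.6 295. ]
tip meas [0.51038808 0.04018338 0.1495    ]
(171, 375) [ 0.6031 -0.0403  0.14  ] 0.06501835339660189
(401, 375) [0.5481 0.0798 0.14  ] 0.06712262335832676
(285, 478) [0.636  0.0464 0.14  ] 0.06552385904159673
(275, 272) [ 0.5146 -0.0148  0.14  ] 0.07048352139787475
(365, 305) [0.5135 0.0425 0.14  ] 0.06727793529654723
(345, 288) [0.5076 0.0272 0.14  ] 0.06937407552610012
0.20516974711126154 0.06970782557326195 0.06883352083717172
```

```bash
python3 -m jog '[[0,0,-4,0,0,0],[0,0,-0.5,0,0,0],[0,0,0,0,0,0]]'
```

```text
t: 9.05
eef_pos: [0.5125, 0.0392, 0.2599]
ee_rot: [-3.129, -0.002, 2.732]
force: [-1.4, -0.2, 2.0]
width: 0.0006
```

```bash
python3 -m jog '[[0,0,30,0,0,0],[0,0,40,0,0,0],[-15,38,20,0,0,0],[-15,38,0,0,0,0],[-15,38,0,0,0,0],[0,0,0,0,0,0]]'
python3 -c "
from h import *
snap('top','t6',(165,160,325,270),5);snap('scene','s6',(230,175,390,325),4)
a=cv2.imread('pics/t6.png')[0:400,250:650];b=cv2.imread('pics/s6.png')[:400,100:500]
cv2.imwrite('pics/b6.png',np.hstack([a,b]))"
```

```text
t: 9.65
eef_pos: [0.465, 0.1561, 0.3519]
ee_rot: [-3.13, -0.006, 2.727]
force: [-0.6, -1.0, 0.2]
width: 0.0005
```

View pics/b6.png

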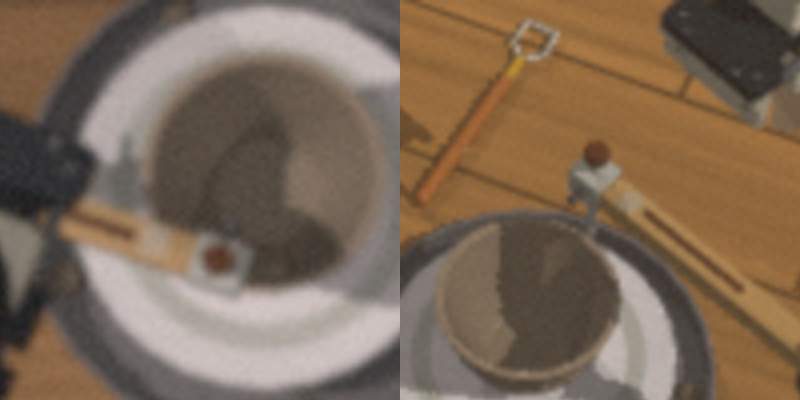

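Run:
```python
from h import *
print(two(tc(469,257),sc(297,151)))
P=np.array([.5845,.2315])
h=onz("top",*tc(469,257),.26)[:2];g=onz("scene",*sc(297,151),.26)[:2];t=onz("scene",*sc(292,235),.145)[:2]
print(h,g,t,[np.linalg.norm(x-P) for x in(h,g,t)])
# outer rim circle fit (r=68, z=.14) per camera from viewed rim points
from scipy.optimize import least_squares
tp=[(398,170),(635,170),(517,55),(430,88),(604,90),(615,245)]
sp=[(137,298),(320,298),(228,386),(165,360),(295,360),(160,245)]
for n,cam,cc,pts in(("top","top",tc,tp),("scene","scene",sc,sp)):
    W=np.array([onz(cam,*cc(*p),.14)[:2] for p in pts])
    r=least_squares(lambda c:np.linalg.norm(W-c[:2],axis=1)-.0675,[.575,.018])
    print(n,r.x,np.round(r.fun*1000,1),[np.linalg.norm(x-r.x)*1000 for x in(h,g,t)])
```

```text
(array([0.51332618, 0.04009732, 0.25974495]), np.float64(0.002236244225428948))
[0.51366356 0.03903286] [0.51312929 0.04121434] [0.50931368 0.04062176] [np.float64(0.2050887593313405), np.float64(0.20322994525467802), np.float64(0.20515234413725844)]
top [0.5716044  0.01607188] [-2.9 -2.1 -0.6  0.2  0.2 -1. ] [np.float64(62.324533645462644), np.float64(63.651253828278826), np.float64(66.95394561760035)]
scene [0.57561741 0.01972803] [-1.6 -1.8  1.4 -1.2 -0.4  0.4] [np.float64(64.89187886427503), np.float64(66.07894556119679), np.float64(69.51786130198275)]
```

Every estimate of the tip's distance from the bowl centre falls between 62 and 69.5 mm, against a window of 57.5 to 71.5 mm. The head measures 259.7 mm high, so the tip is about 4.7 mm above the rim. No further nudge is needed.

```bash
python3 -c "
from station import workorder;print(workorder.job_done())"
```

```text
the job is handed in; nothing more can be done
None
```

I set the gauge to the bowl, which is the pot on the wheel head, and handed the job in at about 9.7 s on the robot's clock. I pushed the wooden arm round with the shut fingertips and pressed the rod down by its head. Then I withdrew the gripper clear of everything.

**Height:** the last check put the head top at 259.7 mm from two camera views, and the fingertip stopped at 259.9 mm. That leaves the tip about 5 mm above the 140 mm rim.

**Position over the rim:** the tip's distance from the bowl centre should be 64.5 mm, with 57.5 to 71.5 mm allowed.
- Measured at the head, the two cameras gave about 62 to 66 mm.
- The blurry tip in the scene camera gave 67 to 69.5 mm.

These readings disagree by several millimetres. All lie inside the window, so I left the arm where it was, but the highest has only 2 mm to spare.

**Contact and other objects:** the forces I read while pushing and pressing stayed below about 4 N. In the last pictures the bowl and loop tool looked undisturbed. The jar, basin and rib were not in that last view; the robot was never moved down near them.

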